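Load the stopper and index the locking drawer one hole in

ROBOT

A 7-joint arm with a two-finger parallel gripper is mounted at the origin on a cart in front of the work surface, level with it; the furniture and walls round the work are solid. World frame = base frame: x ahead of the robot, y to its left, z up, the work surface at z = 0. Lengths are in m, angles in rad, forces in N, time in s.
With the tool pointing down it reaches from about 0.4 to 0.85 m from the base axis. Payload 10.4 kg.
Tool frame: the origin (TCP) lies midway between the tips of the shut fingers; the grasp point (between the pads) lies 19 mm behind it; z points along the fingers, y is the line along which they close (so a half turn about z gives the same grasp; the last joint's range is limited). The gripper opens to 85 mm and grips with 20 to 120 N. Pads are 22 mm wide; open, the fingers measure 114 mm over their backs; the gripper's body (76 mm by 85 mm) begins 54 mm behind the grasp point. The pads swing forward as they close: fully open they stand 13 mm farther back than shut.
Start: joints at [-1.211, 0.332, -0.065, 1.46, 0.022, 1.35, -0.088], TCP at [0.233, 0.58, 0.231] pointing down, gripper open.
Joint ranges: [-2.6, 2.6], [-0.5, 2.12], [-1.47, 1.34], [0.16, 2.42], [-1.27, 4.41], [0.06, 2.06], [-2.6, 2.6]. Speed limits (rad/s): [2.22, 2.22, 2.79, 2.79, 3.14, 3.14, 3.14].

INTERFACE

Orientations are given as a rotation vector (axis times angle).
In Python, from rig import telemetry, viewer, job gives the robot as it stands. The module is installed in compiled form; this text tells all that it offers.
- The arm moves only by the shell command python3 -m creep 'ROWS' [FORCE]. ROWS is JSON, a list of rows, each an object of numbers: "jaw": the opening, from 0 (shut) to 1 (fully open); "tx", "ty", "tz": the shift along the tool's x, y, z in m; "turn": the turn about the tool's z in rad. In form: [{"jaw": .., "tx": .., "ty": .., "tz": .., "turn": ..}, ...]. A call has 1 to 12 rows; each row shifts and turns the commanded pose from where the row before left it, along the tool's axes as they then stand; what a row does not reach is not made up. A row lasts 1/10 s, in which the tool goes at most 50 mm and 8.59 degrees, less where a joint would pass 70% of its speed; a pose out of reach is approached as far as the arm can. A call is refused whole if a number of a shift passes 0.05 or a number of a turn 0.15, either way. A call with a gripper value outside its range is refused whole. The fingers move at their own pace and stop on an object; FORCE is the grip in N (left out, the last holds). Time passes only in rows, so rows that do not move let the fingers close. It gives the time, the measured TCP pose, the force, the opening and the grip force at its end, in the units of the state.
- telemetry.get_state(): the state, without advancing time (a new reading comes with each control period).
- viewer.capture(name): name is "side" or "top" or "wrist"; returns a dict with "pixels" (420x560x3 uint8, red, green, blue), "K" (3x3 intrinsics, pixels), "dist_coeffs" ([k1, k2, p1, p2, k3] as OpenCV has them; the pictures are not rectified), "xyz" and "rotation" of the camera in the world. Camera axes: x right, y up, looking along -z (the intrinsics and any distortion apply to the point x, -y, -z); pixel columns grow to the right and rows downward; lengths in m; the calibration is good to about 2 mm. A picture is of the moment at which its call begins. There is no depth.
- job.hand_in(): hands the job in; it is judged then, once.
Trained networks look in the newest picture that a camera, given by its name, has taken for a name from the list of things; names that differ only in an ending like _2 or _b are one class to them, and where a whole thing is asked for, a point or a joint stands for the part that bears it (a point fixed in the world has none). Each returns a list of dicts, best first, with "score" (0 to 1); they miss things now and then, are a little off and sometimes report something else, mostly with a low value. They report only what shows in the picture. A call takes as long as a camera call. They do not tell look-alikes from the thing itself.
- viewer.regions_of(name, camera): "pixels" (420x560 bool, what is visible of it) and "centre" ([column, row] in pixels, amid what is visible of it).
The state is a dict: "clock": time; "joints": joint angles; "joint_velocities": joint speeds; "joint_efforts": joint torques, N m; "tcp_pos": TCP position; "orientation": TCP orientation; "wrist_force": force on the tool from outside, world axes, zero at the start; "torque": the same for the moment, N m; "grip_width": finger opening in m; "grasp_force": force on a finger pad.
Only numpy, scipy, OpenCV 4.12 (cv2) and the standard library are available. Lean on these libraries where they do the work, as an engineer would, in place of code of your own. Each camera call takes 0.05 s, during which the arm holds its last target. There are 200 camera calls.

TASK

Stand the black rubber stopper upright in the open end of the small blue drawer and let go of it. Then pull the red lock knob up, slide the drawer in to the next hole (one hole, not two) and let the pin drop fully home there. Finish while still gripping the red knob with the pin engaged, and leave the grey cup and the dropper bottle where they stand.

Things in the scene. Friction and masses are not known exactly. Their poses are not given: they have to be found in the camera images.
- stopper_centre (a point): centre of the loose black rubber stopper, a round plug 29 mm in diameter and 28 mm high, standing upright on the bench; the point is 14 mm above its underside
- unit: the fixed drawer unit: steel base plate 305 x 150 mm, 6 mm thick, with a blue hood (145 long, 150 wide, top 80 mm above the bench) over its rear part and a ladder tube with three holes along its middle. Origin on the bench (z = 0) under the middle of the hood's mouth; the unit's x axis points into the hood (the way the drawer slides in), z up
- drawer_in (a point): point on the drawer's floor, 32 mm above the bench, that moves with the drawer; axes as the unit's. The drawer is 130 mm long and 132 mm wide outside, walls 4 mm, rim 68 mm (front panel 72 mm) above the bench; inside it reaches from 46 mm in front of this point (-x) to 76 mm behind it, and 62 mm to either side. At the start the drawer is open and this point is the middle of the uncovered part, the hood's mouth 50 mm behind it; the opening is about 96 x 124 mm
- drawer (a joint): how far the drawer is slid in, m: about 0 at the start (pin in the first hole), 0.050 at the next hole, 0.100 at the last; 0.0015 play either way in a hole. It slides with about 2 N of friction and is locked while the pin is in a hole
- knob (a point): centre of the grip of the red lock knob, 94 mm above the bench when the pin is home, 85 mm in front (-x) of drawer_in and 35 mm before the drawer's front; moves with the drawer. The knob is a round upright grip 22 mm in diameter, from 81 to 104 mm above the bench, with a cap 29 mm in diameter whose top is at 114 mm; below it a brass barrel 18 mm in diameter reaches up to 74 mm. It is lifted straight up
- plunger (a joint): how far the knob is pulled up, m: 0 with the pin fully home in a hole, clear of the ladder tube above about 0.011, at most 0.018. A spring presses it down with 6 N at 0 and 11 N at 0.018; between the holes the pin rests on the tube at about 0.010 and it drops by itself when over a hole
- cup_centre (a point): centre (50 mm up) of the loose grey cup, 60 mm in diameter and 101 mm high; a bystander
- bottle_centre (a point): 50 mm up in the loose brown dropper bottle, 34 mm in diameter and 102 mm high; a bystander
Things that resemble listed ones, but are neither listed nor needed, are in the scene too. What is shaped like the part that bears stopper_centre but purple or white is not meant.

How it is judged:
On the way, in this order (a step that is already met when the one before it is completed fails the run):
1. the stopper stands in the drawer, let go, while the drawer is still locked in its first hole (x of stopper_centre in the frame of drawer_in between -0.04 and 0.07 m and y of stopper_centre in the frame of drawer_in between -0.055 and 0.055 m and z of stopper_centre in the frame of drawer_in between 0.008 and 0.019 m and angle between stopper_centre's own z axis and vertical below 0.25 rad and contact force between the fingers and stopper below 0.1 N and value of joint drawer below 0.005 m and value of joint plunger below 0.004 m), for 0.2 s.
2. the knob is pulled up, gripped, with the drawer at its first hole (value of joint plunger above 0.0095 m and value of joint drawer below 0.012 m and contact force between the fingers and plunger above 1 N), for 0.05 s.
At the end, for the whole second after the job is handed in: the drawer is at its second hole (slid in 50 mm, within 4 mm) with the pin home (knob within 4 mm of fully down), the fingers still hold the knob (more than 1 N), and the stopper stands upright (within 0.25 rad) on the drawer's floor, released (value of joint drawer between 0.046 and 0.054 m and value of joint plunger below 0.004 m and contact force between the fingers and plunger above 1 N and distance between the grasp point and knob below 0.04 m and x of stopper_centre in the frame of drawer_in between -0.04 and 0.07 m and y of stopper_centre in the frame of drawer_in between -0.055 and 0.055 m and z of stopper_centre in the frame of drawer_in between 0.008 and 0.019 m and angle between stopper_centre's own z axis and vertical below 0.25 rad); the arm keeps its last pose, push and grip.
It fails at once if the cup is moved more than 30 mm or tipped (distance of cup_centre from where it was at the start of the episode above 0.03 m or angle between cup_centre's own z axis and vertical above 0.5 rad).
It fails at once if the dropper bottle is moved more than 30 mm or tipped (distance of bottle_centre from where it was at the start of the episode above 0.03 m or angle between bottle_centre's own z axis and vertical above 0.5 rad).
It fails at once if the drawer is pushed on past the next hole (value of joint drawer above 0.08 m).
It also fails if it takes over 45 s, if anything falls off the work surface, if the arm or the gripper's body presses on something with over 40 N, if the wrist force passes 120 N, or if a joint passes its speed limit or range.

## Working session

There is one attempt and no reset: what is moved stays moved. The work goes in short steps, Python scripts to look and compute and a shell command to move; the robot and the scene stay as the last step left them, time stands still between calls to the robot, and variables do not carry over. Pictures are saved under pics/ and viewed, at most 10 in all, crops included, and the job is handed in when it is done.

```bash
mkdir -p pics
cat > h.py <<'E'
import numpy as np, cv2
from rig import telemetry, viewer, job
from scipy.spatial.transform import Rotation as R
def rot(c):
    r=np.array(c["rotation"],float)
    return r if r.shape==(3,3) else (R.from_rotvec(r).as_matrix() if r.size==3 else R.from_quat(r).as_matrix())
def ray(c,uv):
    p=cv2.undistortPoints(np.array([[uv]],float),np.array(c["K"],float),np.array(c["dist_coeffs"],float))[0,0]
    return np.array(c["xyz"],float), rot(c)@np.array([p[0],-p[1],-1.])
def atz(c,uv,z):
    o,d=ray(c,uv); return o+d*(z-o[2])/d[2]
def proj(c,P):
    q=(np.atleast_2d(P)-np.array(c["xyz"]))@rot(c); q=q*[1,-1,-1]
    return cv2.projectPoints(q,np.zeros(3),np.zeros(3),np.array(c["K"],float),np.array(c["dist_coeffs"],float))[0][:,0]
def save(c,n): cv2.imwrite("pics/"+n+".png",c["pixels"][:,:,::-1])
E
python3 - <<'E'
from h import *
s=telemetry.get_state(); print(s)
for n in("top","side"):
    c=viewer.capture(n); save(c,n+"0"); print(n,c["xyz"],c["rotation"],c["K"])
    for t in("stopper_centre","unit","drawer","knob","plunger","cup_centre","bottle_centre"):
        print(t,[(round(r["score"],2),np.round(r["centre"]),int(r["pixels"].sum())) for r in viewer.regions_of(t,n)])
E
python3 -c "
import cv2,numpy as np
cv2.imwrite('pics/a.png',np.hstack([cv2.imread('pics/top0.png')]))"
```

```text
{'clock': 0.0, 'joints': array([-1.21061338,  0.33285607, -0.06471642,  1.46089175,  0.02157174,
        1.34990198, -0.08850493]), 'joint_velocities': array([-0.0004811 , -0.00167711,  0.00020156, -0.0002804 , -0.0015467 ,
        0.00107481, -0.00123502]), 'joint_efforts': array([ 8.17251166e-04, -6.25449228e+01,  4.96007153e-02, -3.91618896e+01,
        1.61573128e-02,  9.83608566e-03,  1.69323363e-05]), 'tcp_pos': array([0.23329304, 0.57944424, 0.2305495 ]), 'orientation': array([-5.97528404e-01, -3.08400888e+00,  2.11020899e-03]), 'wrist_force': array([ 0.00317153, -0.21623114, -0.55488621]), 'torque': array([ 0.07861182, -0.03249866,  0.04532038]), 'grasp_force': 0.0, 'grip_width': 0.08530994462942562}
top [0.34875468 0.02747924 0.9068841 ] [ 0.15788828 -0.15417746 -1.52838958] [[451.05406808   0.         276.6736184 ]
 [  0.         451.05406808 211.83654093]
 [  0.           0.           1.        ]]
stopper_centre [(0.76, array([237., 176.]), 181), (0.64, array([245., 209.]), 139), (0.49, array([276., 197.]), 159)]
unit [(0.68, array([374., 165.]), 12254)]
drawer [(0.63, array([381., 191.]), 4689)]
knob [(0.47, array([398., 225.]), 218)]
plunger [(0.66, array([401., 222.]), 201), (0.31, array([162., 178.]), 391), (0.21, array([240., 176.]), 164), (0.19, array([384., 193.]), 4752)]
cup_centre [(0.81, array([172., 270.]), 1083)]
bottle_centre [(0.54, array([160., 180.]), 374)]
side [ 0.44397727 -0.93077845  0.45460309] [ 1.20989505 -0.04618452 -0.08081283] [[534.30980679   0.         287.23298709]
 [  0.         534.30980679 214.31631299]
 [  0.           0.           1.        ]]
stopper_centre [(0.68, array([304., 248.]), 204), (0.67, array([314., 232.]), 193)]
unit [(0.58, array([363., 287.]), 15183)]
drawer [(0.71, array([322., 284.]), 6007)]
knob [(0.86, array([282., 262.]), 369)]
plunger []
cup_centre [(0.72, array([228., 192.]), 498)]
bottle_centre [(0.75, array([303., 199.]), 475)]
```

View pics/top0.png

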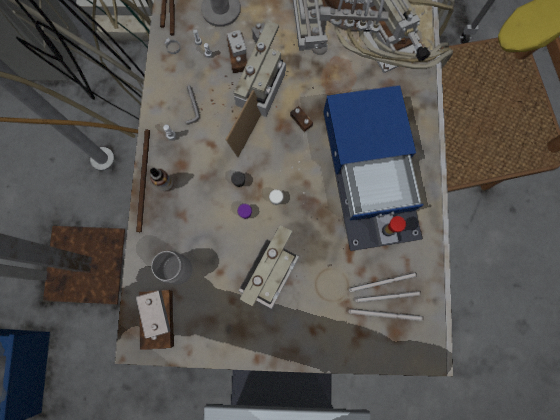

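View pics/side0.png

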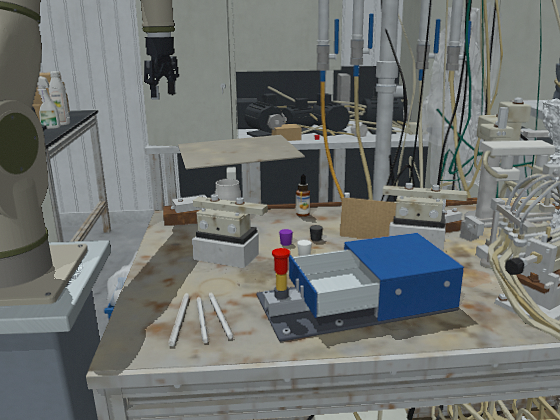

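Candidates in the top view: black (237,176), purple (245,209) and white (276,197). The description says black, so (237,176), which is also (316,232) in the side view. The cup is at (168,266), the bottle at (158,177) and the red knob at (398,224).

Run:
```python
from h import *
c=viewer.capture("top"); s=viewer.capture("side")
def tri(a,b):
    o1,d1=ray(c,a);o2,d2=ray(s,b)
    t=np.linalg.lstsq(np.c_[d1,-d2],o2-o1,rcond=None)[0]
    return np.round((o1+d1*t[0]),4),np.round(o2+d2*t[1],4)
for t in("stopper_centre",):
    for r in viewer.regions_of(t,"top"): print(r["centre"],c["pixels"][r["pixels"]].mean(0).round(),atz(c,r["centre"],.02).round(4))
    for r in viewer.regions_of(t,"side"): print(r["centre"],s["pixels"][r["pixels"]].mean(0).round(),atz(s,r["centre"],.014).round(4))
# colour red knob, black stopper
def red(i): 
    p=i["pixels"].astype(int); m=(p[...,0]>110)&(p[...,1]<50)&(p[...,2]<50)
    n,l,st,ce=cv2.connectedComponentsWithStats(m.astype(np.uint8)); k=1+st[1:,4].argmax(); return ce[k],st[k]
print(red(c),red(s)); print("cap from top z=.112",atz(c,red(c)[0],.11), "side",atz(s,red(s)[0],.1))
for t,z in(("cup_centre",.05),("bottle_centre",.05)):
    r=viewer.regions_of(t,"top")[0]; q=viewer.regions_of(t,"side")[0]; print(t,tri(r["centre"],q["centre"]))
a=cv2.resize(c["pixels"][80:260,310:440],None,fx=3.2,fy=3.2,interpolation=2)
b=cv2.resize(c["pixels"][150:222,220:292],None,fx=5,fy=5,interpolation=2); b=np.vstack([b,np.zeros((a.shape[0]-b.shape[0],b.shape[1],3),np.uint8)])
cv2.imwrite("pics/crop1.png",np.hstack([a,b])[...,::-1])
```

```text
[243.6, 212.2] [ 86.  50. 114.] [0.525  0.0992 0.02  ]
[240.3, 175.1] [52. 51. 52.] [0.6019 0.1099 0.02  ]
[278.4, 196.5] [178. 180. 180.] [0.5599 0.0306 0.02  ]
[306.3, 246.2] [160. 164. 163.] [0.5648 0.0483 0.014 ]
[312.4, 228.6] [47. 48. 48.] [0.5894 0.1403 0.014 ]
[288.3, 239.2] [ 88.  43. 118.] [0.5319 0.0877 0.014 ]
(array([397.31491713, 223.32596685]), array([390, 216,  16,  15, 181], dtype=int32)) (array([280.05095541, 265.95541401]), array([275, 259,  11,  16, 157], dtype=int32))
cap from top z=.112 [ 0.49692146 -0.18569984  0.11      ] side [ 0.49342901 -0.21069128  0.1       ]
cup_centre (array([0.4064, 0.2153, 0.0784]), array([0.4062, 0.2153, 0.0784]))
bottle_centre (array([0.5826, 0.2652, 0.0407]), array([0.5778, 0.2653, 0.0394]))
```

View pics/crop1.png

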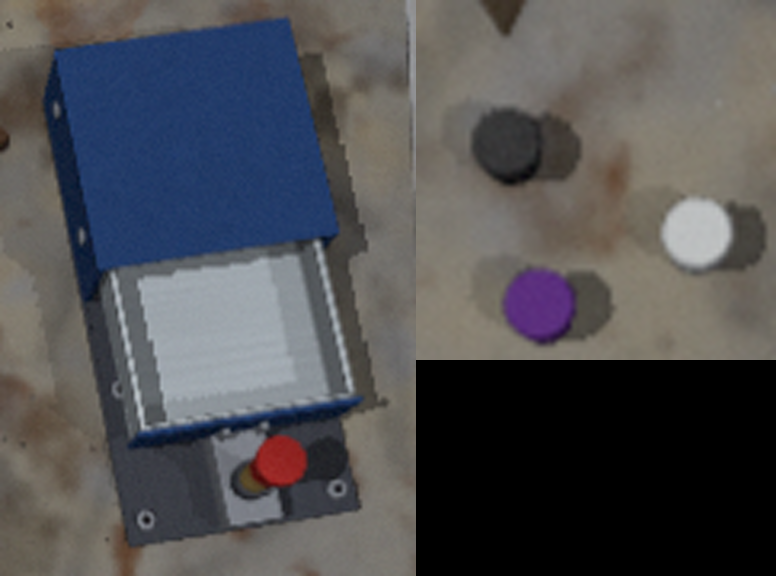

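The crop confirms the stopper: it's black, with its top at about (238,178). Hood-top corners and plate-front corners are also clear. I'll fit the unit pose from them.

Run:
```python
from h import *
from scipy.optimize import least_squares
c=viewer.capture("top"); s=viewer.capture("side")
px=np.array([[57,50],[291,18],[337,233],[98,268],[133,545],[360,507],[281,461]],float)
px=(px+.5)/3.2-.5+[310,80]
# unit frame: x into hood (image up), y left ; plate length 305: rear edge? front x unknown -> free; knob at -135 
P=lambda f:np.array([[.145,.075,.08],[.145,-.075,.08],[0,-.075,.08],[0,.075,.08],[f,.075,.006],[f,-.075,.006],[-.135,0,.112]])
def W(q,p): 
    a=q[2]; return np.c_[q[0]+np.cos(a)*p[:,0]-np.sin(a)*p[:,1],q[1]+np.sin(a)*p[:,0]+np.cos(a)*p[:,1],p[:,2]]
f=lambda q:(proj(c,W(q,P(q[3])))-px).ravel()
r=least_squares(f,[.63,-.2,0,-.17]);q=r.x;print(q.round(4),r.fun.reshape(-1,2).round(1).tolist())
print("knob",W(q,np.array([[-.135,0,.094]])),"side px",proj(s,W(q,np.array([[-.135,0,.104],[0,.075,.08],[0,-.075,.08]]))).round(1).tolist())
print("drawer_in",W(q,np.array([[-.05,0,.032]])))
st=atz(c,[237.8+.0,178.2],.028);print("stopper top",st, "side px",proj(s,st).round(1))
t=telemetry.get_state();M=R.from_rotvec(t["orientation"]).as_matrix();print(M.round(3))
```

```text
[ 0.6285 -0.1599  0.1945 -0.1587] [[-0.6, -0.3], [-0.4, -0.6], [1.4, 0.1], [0.3, 0.6], [-1.2, 0.0], [0.1, 0.2], [0.3, -0.1]]
knob [[ 0.49608949 -0.18603338  0.094     ]] side px [[280.5, 256.5], [343.7, 241.8], [381.0, 280.1]]
drawer_in [[ 0.57948743 -0.16960826  0.032     ]]
stopper top [0.59295526 0.11389064 0.028     ] side px [[315.8 227.1]]
[[-0.928  0.374 -0.   ]
 [ 0.374  0.928  0.   ]
 [ 0.     0.    -1.   ]]
```

Run:
```python
import cv2
a=cv2.imread("pics/side0.png")
cv2.imwrite("pics/crop2.png",cv2.resize(a[215:345,250:470],None,fx=3.6,fy=3.6,interpolation=2))
```

```text
(no output)
```

View pics/crop2.png

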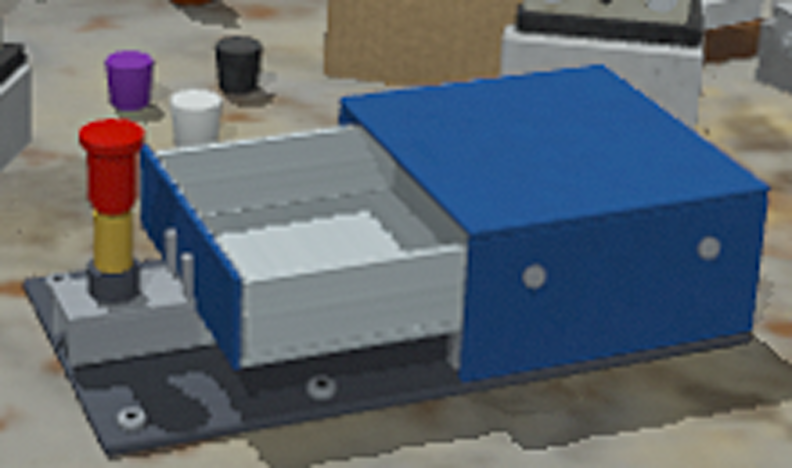

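The side view agrees: knob at (281,255), hood-mouth corners at (345,243) and (380,280), stopper top at (316,227), all within a pixel or two. Now moving above the stopper.

```bash
python3 -m creep '[{"tx":-0.042,"ty":-0.025},{"tx":-0.042,"ty":-0.025},{"tx":-0.042,"ty":-0.025},{"tx":-0.042,"ty":-0.025},{"tx":-0.042,"ty":-0.025},{"tx":-0.042,"ty":-0.025},{"tx":-0.042,"ty":-0.025},{"tx":-0.042,"ty":-0.025},{"tx":-0.042,"ty":-0.025},{"tx":-0.042,"ty":-0.025},{"tx":-0.042,"ty":-0.025},{"tx":-0.042,"ty":-0.025}]' 40
python3 -m creep '[{"turn":-0.145},{"turn":-0.145},{"turn":-0.145},{"turn":-0.143},{"jaw":0.8},{}]'
cat >> h.py <<'E'
def go(goal,axis):
    """tool-frame shift of the TCP to goal, and tool turn to bring tool y to world angle axis"""
    t=telemetry.get_state(); M=R.from_rotvec(t["orientation"]).as_matrix()
    a=axis-np.arctan2(M[1,1],M[0,1]); a=(a+np.pi/2)%np.pi-np.pi/2
    print("clock",round(t["clock"],2),"tcp",t["tcp_pos"].round(4),"shift",(M.T@(np.array(goal)-t["tcp_pos"])).round(4),"turn",round(-a,4),"tilt z",M[:,2].round(3),"F",t["wrist_force"].round(1),"w",round(t["grip_width"],4),"gf",round(t["grasp_force"],1))
E
python3 - <<'E'
from h import *
go([.593,.114,.15],.1945+np.pi/2)
c=viewer.capture("wrist"); save(c,"w1")
print([(round(r["score"],2),r["centre"],c["pixels"][r["pixels"]].mean(0).round(),atz(c,r["centre"],.014).round(4)) for r in viewer.regions_of("stopper_centre","wrist")])
E
```

```text
clock 1.3 tcp [0.2334 0.5798 0.2313] shift [-0.5075 -0.2978  0.0813] turn -0.5773 tilt z [-0.  0. -1.] F [ 0.5 -0.1 -0.6] w 0.0854 gf 0.0
[]invalid input
invalid input
```

View pics/w1.png

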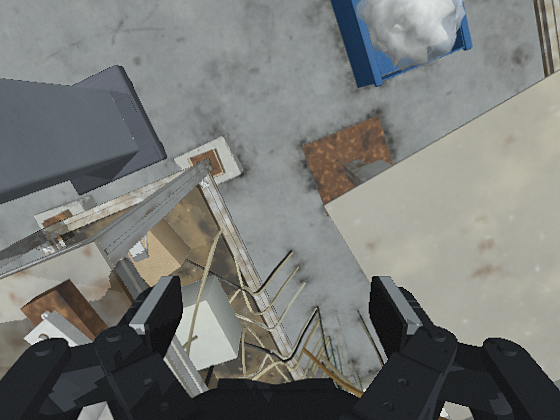

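The rows need all five keys; the arm hasn't moved, and the wrist picture just shows floor and furniture at the start pose.

```bash
python3 -m creep '[{"jaw":1,"tx":-0.042,"ty":-0.025,"tz":0,"turn":0},{"jaw":1,"tx":-0.042,"ty":-0.025,"tz":0,"turn":0},{"jaw":1,"tx":-0.042,"ty":-0.025,"tz":0,"turn":0},{"jaw":1,"tx":-0.042,"ty":-0.025,"tz":0,"turn":0},{"jaw":1,"tx":-0.042,"ty":-0.025,"tz":0,"turn":0},{"jaw":1,"tx":-0.042,"ty":-0.025,"tz":0,"turn":0},{"jaw":1,"tx":-0.042,"ty":-0.025,"tz":0,"turn":0},{"jaw":1,"tx":-0.042,"ty":-0.025,"tz":0,"turn":0},{"jaw":1,"tx":-0.042,"ty":-0.025,"tz":0,"turn":0},{"jaw":1,"tx":-0.042,"ty":-0.025,"tz":0,"turn":0},{"jaw":1,"tx":-0.042,"ty":-0.025,"tz":0,"turn":0},{"jaw":1,"tx":-0.042,"ty":-0.025,"tz":0,"turn":0}]' 40
python3 -m creep '[{"jaw":0.8,"tx":0,"ty":0,"tz":0,"turn":-0.145},{"jaw":0.8,"tx":0,"ty":0,"tz":0,"turn":-0.145},{"jaw":0.8,"tx":0,"ty":0,"tz":0,"turn":-0.145},{"jaw":0.8,"tx":0,"ty":0,"tz":0,"turn":-0.143},{"jaw":0.8,"tx":0,"ty":0,"tz":0,"turn":0}]'
python3 - <<'E'
from h import *
go([.593,.114,.15],.1945+np.pi/2)
c=viewer.capture("wrist"); save(c,"w2")
print([(round(r["score"],2),r["centre"],c["pixels"][r["pixels"]].mean(0).round(),atz(c,r["centre"],.018).round(4)) for r in viewer.regions_of("stopper_centre","wrist")])
E
```

```text
clock: 2.6
tcp_pos: [0.5899, 0.1116, 0.2316]
orientation: [0.597, 3.084, 0.001]
wrist_force: [2.1, 1.0, -1.8]
grip_width: 0.0851
grasp_force: 0.0
clock: 3.1
tcp_pos: [0.5889, 0.1132, 0.2313]
orientation: [-0.31, 3.126, 0.0]
wrist_force: [-0.1, 0.5, 0.4]
grip_width: 0.0685
grasp_force: 0.0
clock 3.1 tcp [0.5889 0.1132 0.2313] shift [-0.0041 -0.      0.0813] turn 0.003 tilt z [ 0.  0. -1.] F [-0.1  0.5  0.4] w 0.0685 gf 0.0
[(0.78, [271.0, 124.9], array([130.,  77., 168.]), array([0.5283, 0.0973, 0.018 ])), (0.75, [275.0, 187.9], array([80., 82., 81.]), array([0.5939, 0.1147, 0.018 ])), (0.68, [208.5, 146.4], array([211., 216., 214.]), array([0.5631, 0.0359, 0.018 ]))]
```

View pics/w2.png

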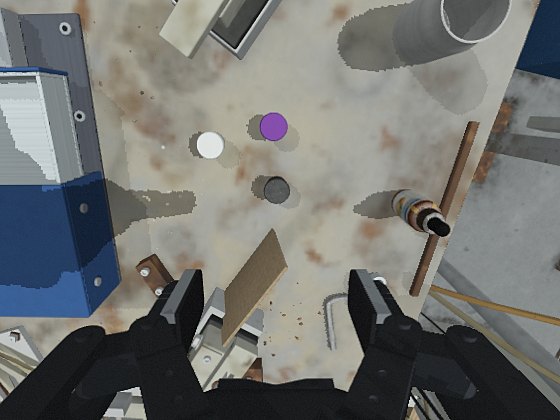

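The black stopper is at (275,188), between the purple one (271,125) and the brown board corner (272,229). I'll check the board corner for clearance.

Run:
```python
from h import *
go([.594,.1148,.004],.1945+np.pi/2)
w=viewer.capture("wrist");c=viewer.capture("top")
o1,d1=ray(c,(237.8,156));o2,d2=ray(w,(272,229))
t=np.linalg.lstsq(np.c_[d1,-d2],o2-o1,rcond=None)[0];print(o1+d1*t[0],o2+d2*t[1])
```

```text
clock 3.2 tcp [0.5889 0.1132 0.2313] shift [-0.0053  0.0006  0.2273] turn -0.0036 tilt z [ 0.  0. -1.] F [ 0.5 -0.7 -0.5] w 0.0677 gf 0.0
[ 0.65892232  0.12228641 -0.02942958] [ 0.65994167  0.12329907 -0.02898937]
```

The board corner is about 55 mm or more away in x, so it's clear. Descending in two steps.

```bash
python3 -m creep '[{"jaw":0.75,"tx":-0.005,"ty":0.001,"tz":0.045,"turn":0},{"jaw":0.75,"tx":0,"ty":0,"tz":0.045,"turn":0},{"jaw":0.75,"tx":0,"ty":0,"tz":0.045,"turn":0},{"jaw":0.75,"tx":0,"ty":0,"tz":0.04,"turn":0},{"jaw":0.75,"tx":0,"ty":0,"tz":0.03,"turn":0},{"jaw":0.75,"tx":0,"ty":0,"tz":0.015,"turn":0},{"jaw":0.75,"tx":0,"ty":0,"tz":0.007,"turn":0},{"jaw":0.75,"tx":0,"ty":0,"tz":0,"turn":0}]' 40
python3 - <<'E'
from h import *
go([.594,.1148,.004],.1945+np.pi/2)
E
```

```text
clock: 4.1
tcp_pos: [0.5939, 0.1153, 0.0045]
orientation: [-0.305, 3.127, -0.0]
wrist_force: [-0.4, -0.3, 0.7]
grip_width: 0.0642
grasp_force: 0.0
clock 4.1 tcp [0.5939 0.1153 0.0045] shift [-0.     -0.0005  0.0005] turn 0.0001 tilt z [ 0.  0. -1.] F [-0.4 -0.3  0.7] w 0.0642 gf 0.0
```

```bash
python3 -m creep '[{"jaw":0,"tx":0,"ty":0,"tz":0,"turn":0},{"jaw":0,"tx":0,"ty":0,"tz":0,"turn":0},{"jaw":0,"tx":0,"ty":0,"tz":0,"turn":0},{"jaw":0,"tx":0,"ty":0,"tz":0,"turn":0},{"jaw":0,"tx":0,"ty":0,"tz":0,"turn":0},{"jaw":0,"tx":0,"ty":0,"tz":0,"turn":0},{"jaw":0,"tx":0,"ty":0,"tz":-0.02,"turn":0},{"jaw":0,"tx":0,"ty":0,"tz":-0.03,"turn":0},{"jaw":0,"tx":0,"ty":0,"tz":-0.04,"turn":0},{"jaw":0,"tx":0,"ty":0,"tz":-0.04,"turn":0},{"jaw":0,"tx":0,"ty":0,"tz":-0.04,"turn":0},{"jaw":0,"tx":0,"ty":0,"tz":0,"turn":0}]' 40
python3 - <<'E'
from h import *
go([.5815,-.169,.15],.1945+np.pi/2)
c=viewer.capture("wrist"); save(c,"w3")
E
```

```text
clock: 5.3
tcp_pos: [0.5967, 0.1157, 0.1814]
orientation: [-0.304, 3.116, 0.004]
wrist_force: [0.4, 0.9, 0.4]
grip_width: 0.0275
grasp_force: 39.5
clock 5.3 tcp [0.5967 0.1157 0.1814] shift [ 0.0703 -0.2764  0.0303] turn 0.0002 tilt z [ 0.01   0.003 -1.   ] F [0.4 0.9 0.4] w 0.0275 gf 39.5
```

View pics/w3.png

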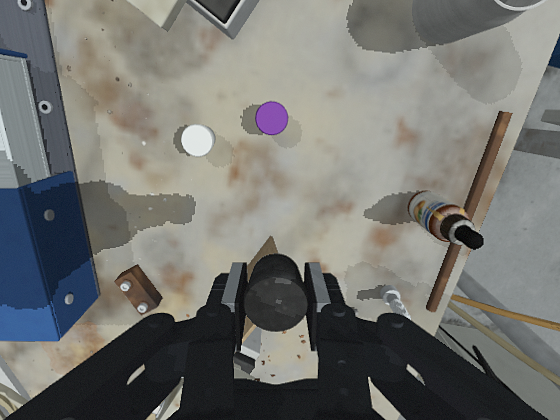

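The stopper is held between the pads at (275,285), width 27.5 mm and 40 N; purple and white are untouched. Next, over to the drawer.

```bash
python3 -m creep '[{"jaw":0,"tx":0.011,"ty":-0.043,"tz":0,"turn":0},{"jaw":0,"tx":0.011,"ty":-0.043,"tz":0,"turn":0},{"jaw":0,"tx":0.011,"ty":-0.043,"tz":0,"turn":0},{"jaw":0,"tx":0.011,"ty":-0.043,"tz":0,"turn":0},{"jaw":0,"tx":0.011,"ty":-0.043,"tz":0,"turn":0},{"jaw":0,"tx":0.011,"ty":-0.043,"tz":0,"turn":0},{"jaw":0,"tx":0.005,"ty":-0.018,"tz":0,"turn":0},{"jaw":0,"tx":0,"ty":0,"tz":0,"turn":0},{"jaw":0,"tx":0,"ty":0,"tz":0,"turn":0}]' 40
python3 - <<'E'
from h import *
go([.5815,-.169,.038],.1945+np.pi/2)
c=viewer.capture("wrist"); save(c,"w4")
E
```

```text
clock: 6.25
tcp_pos: [0.5772, -0.1688, 0.1736]
orientation: [0.305, -3.126, -0.001]
wrist_force: [0.7, 0.5, 0.2]
grip_width: 0.0276
grasp_force: 39.6
clock 6.25 tcp [ 0.5772 -0.1688  0.1736] shift [-0.0043 -0.0011  0.1356] turn 0.0003 tilt z [-0.001  0.001 -1.   ] F [0.7 0.5 0.2] w 0.0276 gf 39.6
```

View pics/w4.png

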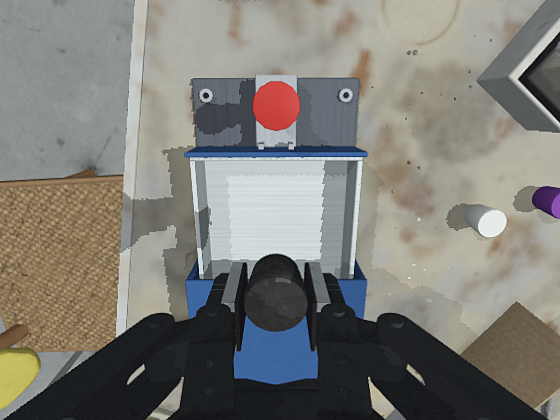

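Stopper (275,290) lines up with the middle of the open drawer (190–357), and the knob is straight ahead at (276,105). Lowering.

```bash
python3 -m creep '[{"jaw":0,"tx":-0.004,"ty":-0.001,"tz":0.02,"turn":0},{"jaw":0,"tx":0,"ty":0,"tz":0.03,"turn":0},{"jaw":0,"tx":0,"ty":0,"tz":0.03,"turn":0},{"jaw":0,"tx":0,"ty":0,"tz":0.025,"turn":0},{"jaw":0,"tx":0,"ty":0,"tz":0.02,"turn":0},{"jaw":0,"tx":0,"ty":0,"tz":0.006,"turn":0},{"jaw":0,"tx":0,"ty":0,"tz":0.002,"turn":0},{"jaw":0,"tx":0,"ty":0,"tz":0,"turn":0},{"jaw":0,"tx":0,"ty":0,"tz":0,"turn":0}]' 40
python3 - <<'E'
from h import *
go([.5815,-.169,.037],.1945+np.pi/2)
E
```

```text
clock: 7.2
tcp_pos: [0.5825, -0.1693, 0.0425]
orientation: [-0.307, 3.125, -0.0]
wrist_force: [-0.3, 0.1, 0.1]
grip_width: 0.0279
grasp_force: 39.6
clock 7.2 tcp [ 0.5825 -0.1693  0.0425] shift [0.0009 0.0005 0.0055] turn 0.0011 tilt z [ 0.002 -0.    -1.   ] F [-0.3  0.1  0.1] w 0.0279 gf 39.6
```

```bash
python3 -m creep '[{"jaw":0,"tx":0,"ty":0,"tz":0.003,"turn":0},{"jaw":0,"tx":0,"ty":0,"tz":0.001,"turn":0},{"jaw":0,"tx":0,"ty":0,"tz":0.001,"turn":0},{"jaw":0,"tx":0,"ty":0,"tz":0,"turn":0}]' 40
```

```text
clock: 7.6
tcp_pos: [0.5828, -0.1693, 0.0379]
orientation: [-0.306, 3.124, 0.0]
wrist_force: [-1.7, 1.0, 10.9]
grip_width: 0.0278
grasp_force: 40.5
```

Contact with the floor (about 11 N up). Releasing part-way and rising straight up.

```bash
python3 -m creep '[{"jaw":0.6,"tx":0,"ty":0,"tz":-0.0005,"turn":0},{"jaw":0.6,"tx":0,"ty":0,"tz":0,"turn":0},{"jaw":0.6,"tx":0,"ty":0,"tz":0,"turn":0},{"jaw":0.6,"tx":0,"ty":0,"tz":0,"turn":0},{"jaw":0.6,"tx":0,"ty":0,"tz":-0.01,"turn":0},{"jaw":0.6,"tx":0,"ty":0,"tz":-0.03,"turn":0},{"jaw":0.6,"tx":0,"ty":0,"tz":-0.04,"turn":0},{"jaw":0.6,"tx":0,"ty":0,"tz":-0.04,"turn":0},{"jaw":0.6,"tx":0.03,"ty":0,"tz":-0.03,"turn":0},{"jaw":0.6,"tx":0.04,"ty":0,"tz":0,"turn":0},{"jaw":0.6,"tx":0,"ty":0,"tz":0,"turn":0},{"jaw":0.6,"tx":0,"ty":0,"tz":0,"turn":0}]' 40
python3 - <<'E'
from h import *
go([.4961,-.186,.077],.1945+np.pi/2)
c=viewer.capture("wrist"); save(c,"w5"); t=viewer.capture("top"); save(t,"t5")
print([(round(r["score"],2),r["centre"],c["pixels"][r["pixels"]].mean(0).round(),atz(c,r["centre"],.05).round(4)) for r in viewer.regions_of("stopper_centre","wrist")])
def red(i): 
    p=i["pixels"].astype(int); m=(p[...,0]>110)&(p[...,1]<50)&(p[...,2]<50)
    n,l,st,ce=cv2.connectedComponentsWithStats(m.astype(np.uint8)); k=1+st[1:,4].argmax(); return ce[k],st[k]
print(red(c),atz(c,red(c)[0],.113),atz(t,red(t)[0],.113))
cv2.imwrite("pics/v5.png",np.hstack([cv2.resize(c["pixels"],(420,315)),cv2.resize(t["pixels"][110:250,320:440],(270,315))])[...,::-1])
E
```

```text
clock: 8.8
tcp_pos: [0.5127, -0.1833, 0.1878]
orientation: [-0.305, 3.125, 0.001]
wrist_force: [0.8, 0.8, -0.2]
grip_width: 0.0511
grasp_force: 0.0
clock 8.8 tcp [ 0.5127 -0.1833  0.1878] shift [0.017  0.0005 0.1108] turn -0.0001 tilt z [ 0.002  0.001 -1.   ] F [ 0.8  0.8 -0.2] w 0.0511 gf 0.0
[(0.89, [276.8, 276.1], array([72., 74., 74.]), array([ 0.585 , -0.1669,  0.05  ])), (0.83, [531.2, 256.3], array([ 98.,  56., 128.]), array([0.5185, 0.0674, 0.05  ])), (0.64, [466.4, 272.4], array([178., 182., 181.]), array([0.5465, 0.0118, 0.05  ]))]
(array([278.5, 187. ]), array([273, 187,  12,   1,  12], dtype=int32)) [ 0.48434855 -0.18596338  0.113     ] [ 0.4969787  -0.18463347  0.113     ]
```

View pics/v5.png

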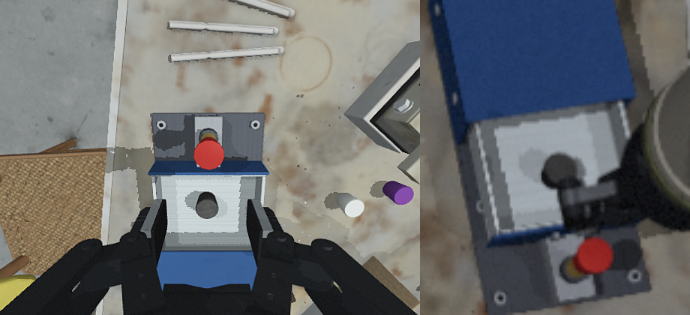

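The stopper stands upright and released in the middle of the drawer (wrist crop (206,205)), and the knob cap is at (209,155). Moving over the knob with wider jaws.

```bash
python3 -m creep '[{"jaw":0.75,"tx":0.017,"ty":0,"tz":0,"turn":0},{"jaw":0.75,"tx":0,"ty":0,"tz":0,"turn":0},{"jaw":0.75,"tx":0,"ty":0,"tz":0.04,"turn":0},{"jaw":0.75,"tx":0,"ty":0,"tz":0.03,"turn":0},{"jaw":0.75,"tx":0,"ty":0,"tz":0.025,"turn":0},{"jaw":0.75,"tx":0,"ty":0,"tz":0.014,"turn":0},{"jaw":0.75,"tx":0,"ty":0,"tz":0.002,"turn":0},{"jaw":0.75,"tx":0,"ty":0,"tz":0,"turn":0}]' 40
python3 -m creep '[{"jaw":0,"tx":0,"ty":0,"tz":0,"turn":0},{"jaw":0,"tx":0,"ty":0,"tz":0,"turn":0},{"jaw":0,"tx":0,"ty":0,"tz":0,"turn":0},{"jaw":0,"tx":0,"ty":0,"tz":0,"turn":0},{"jaw":0,"tx":0,"ty":0,"tz":0,"turn":0},{"jaw":0,"tx":0,"ty":0,"tz":0,"turn":0},{"jaw":0,"tx":0,"ty":0,"tz":0,"turn":0}]' 60
python3 - <<'E'
from h import *
go([.4961,-.186,.077],.1945+np.pi/2)
E
```

```text
clock: 9.75
tcp_pos: [0.4969, -0.1865, 0.0762]
orientation: [-0.306, 3.126, -0.0]
wrist_force: [-0.1, -0.3, 1.2]
grip_width: 0.0642
grasp_force: 0.0
clock: 10.45
tcp_pos: [0.4971, -0.1847, 0.0771]
orientation: [-0.308, 3.125, 0.003]
wrist_force: [-3.4, 8.7, 10.5]
grip_width: 0.0265
grasp_force: 58.1
clock 10.45 tcp [ 0.4971 -0.1847  0.0771] shift [ 0.0013 -0.0011  0.0001] turn 0.0022 tilt z [ 0.001  0.002 -1.   ] F [-3.4  8.7 10.5] w 0.0265 gf 58.1
```

The width reads 26.5 mm, more than the 22 mm grip, so the pads are probably bearing on the cap. I'll reopen, lower 7 mm, correct 2 mm sideways and grip again.

```bash
python3 -m creep '[{"jaw":0.6,"tx":0,"ty":0,"tz":0,"turn":0},{"jaw":0.6,"tx":0,"ty":0,"tz":0,"turn":0},{"jaw":0.6,"tx":0,"ty":0,"tz":0,"turn":0},{"jaw":0.6,"tx":0,"ty":0.002,"tz":0.003,"turn":0},{"jaw":0.6,"tx":0,"ty":0,"tz":0.004,"turn":0},{"jaw":0.6,"tx":0,"ty":0,"tz":0,"turn":0}]' 60
python3 -m creep '[{"jaw":0,"tx":0,"ty":0,"tz":0,"turn":0},{"jaw":0,"tx":0,"ty":0,"tz":0,"turn":0},{"jaw":0,"tx":0,"ty":0,"tz":0,"turn":0},{"jaw":0,"tx":0,"ty":0,"tz":0,"turn":0},{"jaw":0,"tx":0,"ty":0,"tz":0,"turn":0},{"jaw":0,"tx":0,"ty":0,"tz":0,"turn":0},{"jaw":0,"tx":0,"ty":0,"tz":0,"turn":0}]' 60
python3 - <<'E'
from h import *
go([.4961,-.186,.077],.1945+np.pi/2)
c=viewer.capture("side"); cv2.imwrite("pics/v6.png",cv2.resize(c["pixels"][180:330,220:400],None,fx=3.9,fy=3.9,interpolation=2)[...,::-1])
E
```

```text
clock: 11.05
tcp_pos: [0.4954, -0.1842, 0.068]
orientation: [0.306, -3.125, -0.001]
wrist_force: [-0.4, 0.7, -0.3]
grip_width: 0.0513
grasp_force: 0.0
clock: 11.75
tcp_pos: [0.496, -0.1846, 0.0689]
orientation: [-0.306, 3.126, -0.0]
wrist_force: [-1.3, -0.9, 1.3]
grip_width: 0.0235
grasp_force: 53.1
clock 11.75 tcp [ 0.496  -0.1846  0.0689] shift [ 0.0001 -0.0014 -0.0081] turn 0.0006 tilt z [ 0. -0. -1.] F [-1.3 -0.9  1.3] w 0.0235 gf 53.1
```

View pics/v6.png

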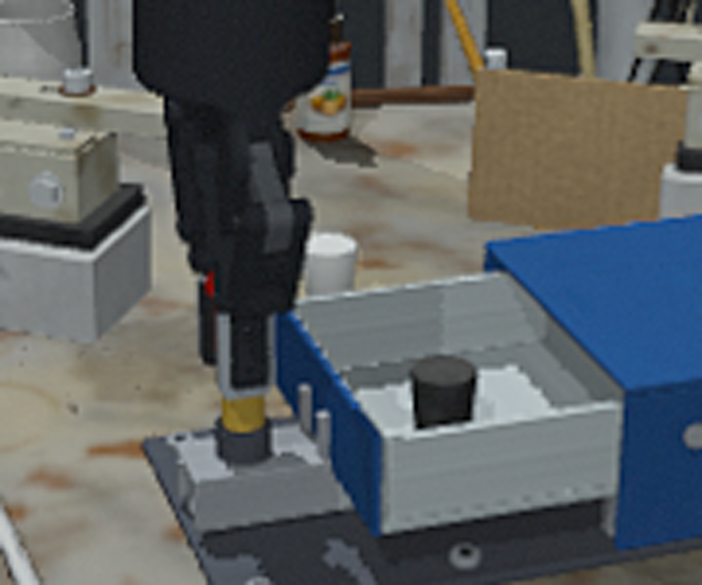

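The fingers are round the knob's grip below the cap (crop (245,350)), and the stopper is upright in the drawer (443,390). Lifting 14 mm.

```bash
python3 -m creep '[{"jaw":0,"tx":0,"ty":0,"tz":-0.005,"turn":0},{"jaw":0,"tx":0,"ty":0,"tz":-0.005,"turn":0},{"jaw":0,"tx":0,"ty":0,"tz":-0.005,"turn":0},{"jaw":0,"tx":0,"ty":0,"tz":0,"turn":0},{"jaw":0,"tx":0,"ty":0,"tz":0,"turn":0},{"jaw":0,"tx":0,"ty":0,"tz":0,"turn":0}]' 80
python3 - <<'E'
from h import *
go([.496+.05*np.cos(.1945),-.1846+.05*np.sin(.1945),.069],.1945+np.pi/2)
E
```

```text
clock: 12.4
tcp_pos: [0.4954, -0.1845, 0.0834]
orientation: [0.306, -3.126, -0.0]
wrist_force: [0.3, -3.9, -11.6]
grip_width: 0.0229
grasp_force: 74.2
clock 12.4 tcp [ 0.4954 -0.1845  0.0834] shift [-0.0505 -0.0002  0.0144] turn 0.0006 tilt z [-0.001  0.    -1.   ] F [  0.3  -3.9 -11.6] w 0.0229 gf 74.2
```

Knob lifted 14.5 mm, with spring force of about 11 N. Sliding in slowly.

```bash
python3 -m creep '[{"jaw":0,"tx":-0.003,"ty":0,"tz":0,"turn":0},{"jaw":0,"tx":-0.006,"ty":0,"tz":0,"turn":0},{"jaw":0,"tx":-0.007,"ty":0,"tz":0,"turn":0},{"jaw":0,"tx":-0.007,"ty":0,"tz":0,"turn":0},{"jaw":0,"tx":-0.007,"ty":0,"tz":0,"turn":0},{"jaw":0,"tx":-0.006,"ty":0,"tz":0,"turn":0},{"jaw":0,"tx":-0.005,"ty":0,"tz":0,"turn":0},{"jaw":0,"tx":-0.004,"ty":0,"tz":0,"turn":0},{"jaw":0,"tx":-0.003,"ty":0,"tz":0,"turn":0},{"jaw":0,"tx":0,"ty":0,"tz":0,"turn":0},{"jaw":0,"tx":0,"ty":0,"tz":0,"turn":0}]' 80
python3 - <<'E'
from h import *
go([.496+.05*np.cos(.1945),-.1846+.05*np.sin(.1945),.069],.1945+np.pi/2)
E
```

```text
clock: 13.5
tcp_pos: [0.5436, -0.1749, 0.084]
orientation: [-0.306, 3.125, -0.0]
wrist_force: [2.4, -3.6, -12.3]
grip_width: 0.0229
grasp_force: 74.4
clock 13.5 tcp [ 0.5436 -0.1749  0.084 ] shift [-0.0014 -0.0003  0.015 ] turn 0.001 tilt z [ 0.001  0.    -1.   ] F [  2.4  -3.6 -12.3] w 0.0229 gf 74.4
```

```bash
python3 -m creep '[{"jaw":0,"tx":-0.0012,"ty":0,"tz":0,"turn":0},{"jaw":0,"tx":0,"ty":0,"tz":0.003,"turn":0},{"jaw":0,"tx":0,"ty":0,"tz":0.003,"turn":0},{"jaw":0,"tx":0,"ty":0,"tz":0.003,"turn":0},{"jaw":0,"tx":0,"ty":0,"tz":0.003,"turn":0},{"jaw":0,"tx":0,"ty":0,"tz":0.003,"turn":0},{"jaw":0,"tx":0,"ty":0,"tz":0,"turn":0},{"jaw":0,"tx":0,"ty":0,"tz":0,"turn":0}]' 80
python3 - <<'E'
from h import *
go([.496+.05*np.cos(.1945),-.1846+.05*np.sin(.1945),.069],.1945+np.pi/2)
E
```

```text
clock: 14.3
tcp_pos: [0.5446, -0.1748, 0.069]
orientation: [-0.306, 3.126, -0.0]
wrist_force: [-0.0, -1.9, -5.3]
grip_width: 0.0229
grasp_force: 75.4
clock 14.3 tcp [ 0.5446 -0.1748  0.069 ] shift [-0.0004 -0.0002 -0.    ] turn 0.0009 tilt z [ 0.001 -0.    -1.   ] F [-0.  -1.9 -5.3] w 0.0229 gf 75.4
```

z is back to 69 mm, so the pin is in the hole. I'll press slightly to seat it and check the stopper and knob.

```bash
python3 -m creep '[{"jaw":0,"tx":0,"ty":0,"tz":0.0015,"turn":0},{"jaw":0,"tx":0,"ty":0,"tz":0,"turn":0},{"jaw":0,"tx":0,"ty":0,"tz":0,"turn":0}]' 80
python3 - <<'E'
from h import *
go([.545,-.175,.069],.1945+np.pi/2)
for n in("wrist","side"):
    c=viewer.capture(n)
    for r in viewer.regions_of("stopper_centre",n):
        p=atz(c,r["centre"],.05 if n=="wrist" else .046); y,x=np.nonzero(r["pixels"])
        a=.1945; d=p[:2]-np.array([.5795+.05*np.cos(a),-.1696+.05*np.sin(a)])
        print(n,round(r["score"],2),np.round(r["centre"]),c["pixels"][r["pixels"]].mean(0).round(),"drawer xy",(d@[np.cos(a),np.sin(a)]).round(4),(d@[-np.sin(a),np.cos(a)]).round(4),"box",np.ptp(x),np.ptp(y))
E
```

```text
clock: 14.6
tcp_pos: [0.5452, -0.1748, 0.0688]
orientation: [-0.306, 3.124, 0.0]
wrist_force: [-3.3, -0.2, 6.3]
grip_width: 0.0233
grasp_force: 74.2
clock 14.6 tcp [ 0.5452 -0.1748  0.0688] shift [ 0.0002 -0.0001 -0.0002] turn 0.0009 tilt z [ 0.002  0.    -1.   ] F [-3.3 -0.2  6.3] w 0.0233 gf 74.2
wrist 0.95 [271. 376.] [43. 43. 44.] drawer xy -0.0063 -0.0008 box 37 14
wrist 0.77 [547. 305.] [133. 137. 135.] drawer xy -0.0567 0.1595 box 28 47
side 0.84 [362. 273.] [46. 48. 48.] drawer xy 0.0106 0.0147 box 16 18
side 0.56 [290. 238.] [ 87.  43. 116.] drawer xy -0.0634 0.1936 box 12 16
```

The pin is hard down (reaction reversed to +6 N at the same z as at first), the knob is gripped at 74 N, and the stopper is standing in the drawer.

```bash
python3 -c "
from rig import job
print(job.hand_in())"
```

```text
the job is handed in; nothing more can be done
None
```

I handed the job in at about 15 s. By my readings the stopper stands in the drawer, the drawer is about 50 mm in at the second hole with the pin home, and the knob is still gripped at 74 N; the judge's result was not shown, and I didn't re-measure the cup and bottle at the end.

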